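# Hold down the sprung catch and run the vial carriage home in its reader

### The job

The grey carriage with the three vials is locked outside its white tabletop reader. Press the long orange sprung bar down just behind the upright blue plate and, while holding it down, push the blue plate with the same fingers so that the carriage runs fully home to the console; then lift the fingers off so that the bar springs back up and locks the carriage in. Leave the vials standing in their holder and do not disturb the other things on the worktop.

Things in the scene. Friction and masses are not known exactly. Their poses are not given: they have to be found in the camera images.
- dock: White reader fixed to the worktop, 255 mm long (x = -120 to +134 mm in its frame), 84 mm wide, 136 mm at the console half; console 85 mm high at the far end, cheeks 44 mm high beside it, deck 12 mm above the worktop. Origin on the worktop, on the centre line. Its +x axis is the direction in which the carriage runs home, to the console; y across, z up. Other entries use this frame.
- release_bar (a joint): Orange release bar, m: 0 = up (locked), 0.012 = fully down on its stop. Spring: 3 to 4 N at first, 8 N at the bottom; rises by itself when let go. Level top 24 mm wide on the centre line, x = -116 to -2 mm, 28 mm above the worktop when up, 16 mm when down. The carriage can pass only with the bar 9 mm or more down; while passing it keeps the bar down itself.
- posts (a point): Mid-way between the tops of the two orange locking posts (10 x 10 mm each, at y = +-32 mm, x = -12 to -2 mm), which ride on the bar; 40 mm above the worktop when the bar is up, 28 mm when down.
- bar_pad (a point): Point on the top face of the orange bar, on the centre line, 22 mm behind the blue plate's rear face at the start; it goes down with the bar. About 50 mm of bar lie bare behind the plate at the start, more as the plate moves on.
- carriage (a joint): Carriage travel along the dock's +x, m: 0 = start (outside), 0.053 = fully home against its stop. About 1.5 N of friction; it cannot be lifted. At the start two orange posts on the bar stand 3 mm ahead of its shoulders and block it; from 0.048 on they can rise behind the shoulders once the bar is let go.
- push_plate (a point): Centre of the rear face (the one to push, facing the dock's -x) of the blue upright plate at the carriage's tail: 50 mm wide, 8 mm thick, 32 to 66 mm above the worktop, on the centre line. Ahead of it the carriage is 40 mm high, 76 mm wide at the shoulders, and passes 4 mm above the raised bar.
- holder (a point): On the carriage, centre of the underside of the white vial holder (42 x 110 x 20 mm, fixed to the carriage, three wells in a row along y, 34 mm apart, well floors 6 mm up); 20 mm above the worktop, 93.5 mm ahead of the push plate's rear face. The standing vials' tops are 77 mm above the worktop.
- vial_1_mid (a point): Centre, half-way up, of the loose glass vial with the blue cap (23 mm across, 51 mm tall), standing in one of the holder's wells.
- vial_2_mid (a point): Centre, half-way up, of the loose glass vial with the red cap (23 mm across, 51 mm tall), standing in one of the holder's wells.
- vial_3_mid (a point): Centre, half-way up, of the loose glass vial with the green cap (23 mm across, 51 mm tall), standing in one of the holder's wells.
- vial_1: The same vial with the blue cap; origin at the centre of its foot, z up along it.
- vial_2: The same vial with the red cap; origin at the centre of its foot, z up along it.
- vial_3: The same vial with the green cap; origin at the centre of its foot, z up along it.
- gauze_box_a: Bystander: white and blue carton, 64 x 106 x 45 mm, loose; origin under its centre.
- glucometer: Bystander: hand-held meter with screen and blue button, 97 x 51 x 20 mm, loose; origin under its centre.
- strip_pot: Bystander: small black pot with grey flip lid, 32 x 28 x 49 mm, loose; origin under its centre.
- thermometer: Bystander: white digital thermometer, 19 x 138 x 10 mm, loose; origin under its centre.
- tape_white: Bystander: roll of white tape lying flat, 66 x 62 x 25 mm, loose; origin under its centre.
- forceps: Bystander: steel thumb forceps near the right edge, 14 x 127 x 8 mm, loose; origin under its centre.
There are look-alikes about, which are no part of the job. What is shaped like the vial_1 but brown or purple is not meant.

How it is judged (in metres and radians):
On the way, in this order (a step that is already met when the one before it is completed fails the run):
1. the orange bar is held at least 8 mm down while the carriage is still outside (value of joint release_bar above 0.008 m and value of joint carriage below 0.01 m), for 0.1 s.
2. the carriage has been pushed home past the posts (value of joint carriage above 0.048 m), for 0.1 s.
At the end, for the whole second after the job is handed in: Carriage home (at least 48 of its 53 mm) and at rest, orange bar sprung up again (within 3 mm of its top position), all three vials upright within about 14 degrees in the holder's wells (value of joint carriage above 0.048 m and value of joint release_bar below 0.003 m and velocity of joint carriage below 0.01 m/s and angle between each of vial_1, vial_2, vial_3's own z axis and vertical below 0.25 rad and z of each of vial_1_mid, vial_2_mid, vial_3_mid in the frame of holder below 0.04 m and horizontal distance between each of vial_1_mid, vial_2_mid, vial_3_mid and holder below 0.045 m); the robot touches nothing.
It fails at once if a vial is lifted out of the holder or tipped over (angle between any of vial_1, vial_2, vial_3's own z axis and vertical above 0.35 rad or z of any of vial_1_mid, vial_2_mid, vial_3_mid in the frame of holder above 0.043 m).
It fails at once if another thing on the worktop is moved more than 15 mm (distance of any of gauze_box_a, glucometer, strip_pot, thermometer, tape_white, forceps from where it was at the start of the episode above 0.015 m).
It also fails if it takes over 32 s, if anything falls off the work surface, if the arm or the gripper's body presses on something with over 40 N, if the wrist force passes 120 N, or if a joint passes its speed limit or range.

### The arm

A 6-joint arm with a two-finger parallel gripper is mounted at the origin on a cart in front of the work surface, level with it; the furniture and walls round the work are solid. World frame = base frame: x ahead of the robot, y to its left, z up, the work surface at z = 0. Lengths are in mm, angles in rad, forces in N, time in s.
With the tool pointing down it reaches from about 400 to 825 mm from the base axis. Payload 7 kg.
Tool frame: the origin (TCP) lies at the very end of the fingers, on their centre line; the grasp point (between the pads) lies 19 mm behind it; z points along the fingers, y is the line along which they close (so a half turn about z gives the same grasp; the last joint's range is limited). The gripper opens to 88 mm and grips with 3 to 60 N. Pads are 19 mm wide; open, the fingers measure 130 mm over their backs; the gripper's body (78 mm by 193 mm) begins 47 mm behind the grasp point.
Start: joints at [1.474, 0.359, 0.012, 0, -1.224, -0.288], TCP at [253.384, 625.613, 226.561] pointing down, gripper open.
Joint ranges: [-3.07, 3.07], [-1.43, 2.12], [-1.02, 1.25], [-3.03, 1.67], [-3.05, -0], [-3.03, 3.03]. Speed limits (rad/s): [2.39, 2.39, 3.01, 3.14, 3.14, 3.14].

### API

Orientations are given as a unit quaternion [x, y, z, w].
In Python, from plant import bot gives the robot as it stands. Calls block until the motion is done:
- bot.move_ptp(position, orientation): joint-space move of the TCP to a pose.
- bot.line_to(position, velocity=150, ori=None): straight line of the TCP; ori=None keeps the orientation; velocity is the mean speed in mm/s.
- bot.move_joints(angles): joint-space move.
- bot.move_gripper(opening, force=None): finger opening in mm; force is the grip in N (None keeps the last); returns when the fingers have stopped.
- bot.pause(seconds).
- bot.solve_ik(position, orientation): joint angles nearest the present ones, or None.
- bot.read_state(): the state.
- bot.camera(name): name is "scene" or "side" or "wrist"; returns the picture (480x640x3 uint8, red, green, blue); there is no depth.
- bot.get_calibration(name): a dict with "fx", "fy", "cx", "cy" (pixels), "view" (4x4, takes a point from world to camera coordinates); the wrist camera has in their place "T_tool_cam" (4x4, takes a point from camera to tool coordinates, whose origin is the TCP and whose axes are the flange's). Camera axes: x right, y up, looking along -z (the intrinsics and any distortion apply to the point x, -y, -z); pixel columns grow to the right and rows downward; lengths in mm; the calibration is good to about 2 mm. A picture is of the moment at which its call begins: read the wrist's pose just before it. get_calibration takes no time and is no camera call.
A pose or a line that the arm cannot do raises bot.Unreachable and nothing moves.
- bot.close_job(): hands the job in, once; it reports no verdict.
The state is a dict: "t": time; "joint_pos": joint angles; "qvel": joint speeds; "tau": joint torques, N m; "tcp_pos": TCP position; "eef_rot": TCP orientation; "contact_force": force on the tool from outside, world axes, zero at the start; "moment": the same for the moment, N m; "width": finger opening in mm.
Only numpy, scipy, OpenCV 4.12 (cv2) and the standard library are available. Lean on these libraries where they do the work, as an engineer would, in place of code of your own. Each camera call takes 0.05 s, during which the arm holds its last target. There are 200 camera calls.

## Working session

There is one attempt and no reset: what is moved stays moved. The work goes in short steps, each a Python script; the robot and the scene stay as the last script left them, time stands still between calls to the robot, and variables do not carry over. Pictures are saved under pics/ and viewed, on a budget of 10 in all, crops included, one or two more only if the job needs it, and the job is handed in when it is done.

```bash
mkdir -p pics; ls; python3 - <<'E'
from plant import bot
import cv2
for n in ("scene","side"):
    cv2.imwrite(f"pics/{n}0.png",bot.camera(n)[:,:,::-1])
    c=bot.get_calibration(n);print(n,c)
print(bot.get_calibration("wrist"));s=bot.read_state();print(s)
E
```

```text
pics
scene {'fx': 550.1983302957563, 'fy': 550.1983302957563, 'cx': 330.80859306204036, 'cy': 238.34188234904113, 'view': array([[ 6.64944296e-01, -7.46828106e-01, -9.84190758e-03,
        -1.08726518e+02],
       [ 5.75801764e-01,  5.04187838e-01,  6.43620192e-01,
        -5.17959722e+02],
       [-4.75711479e-01, -4.33638563e-01,  7.65281768e-01,
        -9.40991148e+02],
       [ 0.00000000e+00,  0.00000000e+00,  0.00000000e+00,
         1.00000000e+00]])}
side {'fx': 562.2348493913403, 'fy': 562.2348493913403, 'cx': 320.5550629364344, 'cy': 246.1838814920465, 'view': array([[ 9.41828046e-01, -3.35930668e-01, -1.05128049e-02,
        -4.03286899e+02],
       [ 1.20834416e-01,  3.09256740e-01,  9.43270540e-01,
        -2.30667846e+02],
       [-3.13622347e-01, -8.89668958e-01,  3.31858657e-01,
        -7.36487727e+02],
       [ 0.00000000e+00,  0.00000000e+00,  0.00000000e+00,
         1.00000000e+00]])}
{'fx': 401.17983533850787, 'fy': 401.17983533850787, 'cx': 318.8265724170732, 'cy': 236.7395759438328, 'T_tool_cam': array([[ 9.29675868e-04,  9.63613454e-01,  2.67298050e-01,
    
[... 260 characters left out ...]
1.00000000e+00]])}
{'t': 0.1, 'joint_pos': array([ 1.47413934e+00,  3.59299147e-01,  1.11331670e-02, -3.12402222e-04,
       -1.22409208e+00, -2.88107645e-01]), 'qvel': array([-0.00153162, -0.00148114,  0.00301502,  0.00201065,  0.00072476,
       -0.00054269]), 'tau': array([-4.33325404e-04, -5.84159946e+01,  2.93752742e+01,  7.01545492e+00,
        1.01278396e-02, -5.95388178e-05]), 'tcp_pos': array([253.20926066, 625.2264839 , 225.71856469]), 'eef_rot': array([ 9.81541085e-01, -1.91249950e-01, -7.63400693e-05,  7.41556551e-04]), 'contact_force': array([ 1.11605089e-03,  1.60050131e+00, -6.38700623e-01]), 'moment': array([-0.05848261, -0.04618563, -0.02248505]), 'width': 87.54437392763933}
```

View pics/scene0.png

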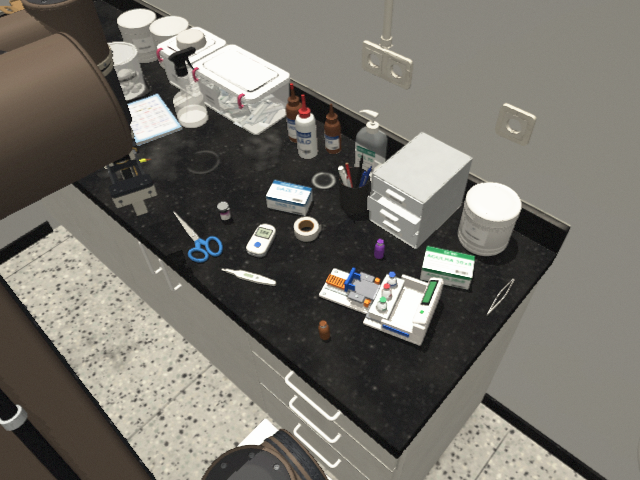

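View pics/side0.png

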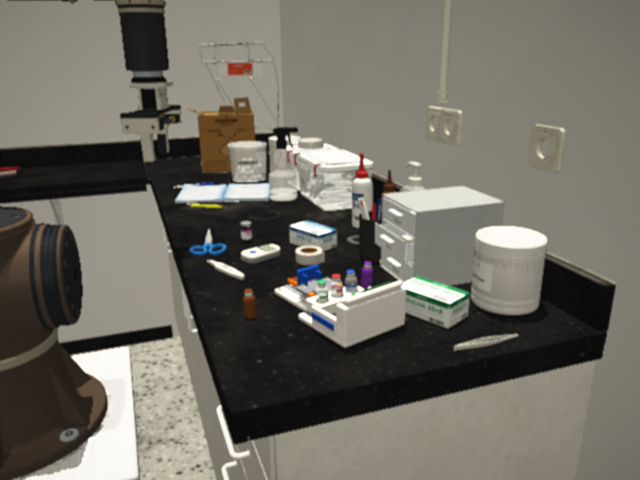

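The scene picture shows the dock with the orange bar at about (340,283), the blue plate at (353,281) and the console at (425,300). In the side picture the blue plate is at (309,272). Next I cast rays to these points.

```bash
cat > h.py <<'E'
import numpy as np, cv2
from plant import bot
from scipy.spatial.transform import Rotation as R
def ray(name,uv,st=None):
    c=bot.get_calibration(name)
    if name=="wrist":
        T=np.eye(4);T[:3,:3]=R.from_quat(st["eef_rot"]).as_matrix();T[:3,3]=st["tcp_pos"];T=T@c["T_tool_cam"]
    else: T=np.linalg.inv(c["view"])
    d=np.array([(uv[0]-c["cx"])/c["fx"],-(uv[1]-c["cy"])/c["fy"],-1])
    return T[:3,3],T[:3,:3]@d
def onz(name,uv,z,st=None):
    o,d=ray(name,uv,st); return o+d*(z-o[2])/d[2]
def blobs(img,lo,hi,amin=15):
    m=cv2.inRange(cv2.cvtColor(img,cv2.COLOR_RGB2HSV),lo,hi)
    n,l,s,c=cv2.connectedComponentsWithStats(m)
    return [(s[i],c[i],l==i) for i in range(1,n) if s[i,4]>=amin]
ORANGE=((8,150,120),(20,255,255)); BLUE=((105,150,60),(125,255,255))
def down(yaw): # tool x axis at yaw in world, z down
    return (R.from_euler('z',yaw)*R.from_euler('x',np.pi)).as_quat()
E
python3 - <<'E'
from h import *
for n in("scene","side"):
    im=cv2.cvtColor(cv2.imread(f"pics/{n}0.png"),cv2.COLOR_BGR2RGB)
    for nm,c,z in(("o",ORANGE,28),("b",BLUE,50)):
        for s,ct,m in blobs(im,*c): print(n,nm,s,ct.round(),onz(n,ct,z).round())
print(onz("scene",(425,300),60),R.from_quat(bot.read_state()["eef_rot"]).as_matrix().round(2))
E
```

```text
scene o [326 274  19  16 175] [335. 281.] [471. 260.  28.]
scene o [375 277   5   7  26] [377. 280.] [536. 190.  28.]
scene o [364 299   7   8  38] [366. 302.] [473. 170.  28.]
scene o [320 321   6   5  24] [323. 323.] [371. 208.  28.]
scene b [360 168  11  18  57] [365. 176.] [764. 415.  50.]
scene b [344 267  16  24 171] [351. 279.] [487. 226.  50.]
scene b [390 272   5   5  18] [392. 274.] [558. 166.  50.]
scene b [383 325  26  11  68] [395. 330.] [448.  72.  50.]
side o [201 113  19   3  50] [210. 114.] [ 802. 3374.   28.]
side o [287 277  10   9  62] [292. 281.] [462. 260.  28.]
side o [245 289   7   3  17] [248. 290.] [371. 247.  28.]
side o [308 292   7   5  25] [311. 294.] [476. 189.  28.]
side b [200 182  14   3  25] [207. 183.] [ 425. 1090.   50.]
side b [212 242  13  11  52] [217. 246.] [350. 455.  50.]
side b [189 244  16  12  76] [197. 250.] [305. 450.  50.]
side b [203 247  24   9  51] [214. 252.] [337. 423.  50.]
side b [296 264  26  21 348] [308. 273.] [488. 235.  50.]
side b [346 269   9   4  29] [350. 271.] [567. 219.  50.]
side b [312 313  21  17 103] [322. 321.] [445.  37.  50.]
[543.85573758  66.73378495  60.        ] [[ 0.93 -0.38 -0.  ]
 [-0.38 -0.93 -0.  ]
 [ 0.    0.   -1.  ]]
```

```bash
python3 - <<'E'
from h import *
yaw=np.arctan2(-.9,.4); ux=np.array([np.cos(yaw),np.sin(yaw)])
p=np.array([487,230])-20*ux
bot.move_ptp([*p,230],down(yaw))
bot.pause(.3)
s=bot.read_state();im=bot.camera("wrist");cv2.imwrite("pics/w1.png",im[:,:,::-1])
np.savez("w1.npz",tcp_pos=s["tcp_pos"],eef_rot=s["eef_rot"])
print(s["t"],s["tcp_pos"],s["joint_pos"],s["contact_force"])
for nm,c,z in(("o",ORANGE,28),("b",BLUE,66)):
    for b,ct,m in blobs(im,*c,60): print(nm,b,ct.round(),onz("wrist",ct,z,s).round())
E
```

```text
2.0167 [478.76279228 248.8038967  229.87704723] [ 8.42711264e-01  1.33742219e-01 -2.81717042e-01  2.33692192e-05
 -1.15553606e+00 -4.23572649e-01] [0.48277534 0.30460906 0.08387009]
o [288 110  19  14 208] [297. 116.] [528. 183.  28.]
o [356 119   7  12  66] [359. 124.] [477. 168.  28.]
o [363 120  13  12 127] [369. 125.] [469. 165.  28.]
o [304 192  31  51 909] [319. 217.] [475. 256.  28.]
b [294 161  60  36 868] [324. 184.] [486. 222.  66.]
```

View pics/w1.png

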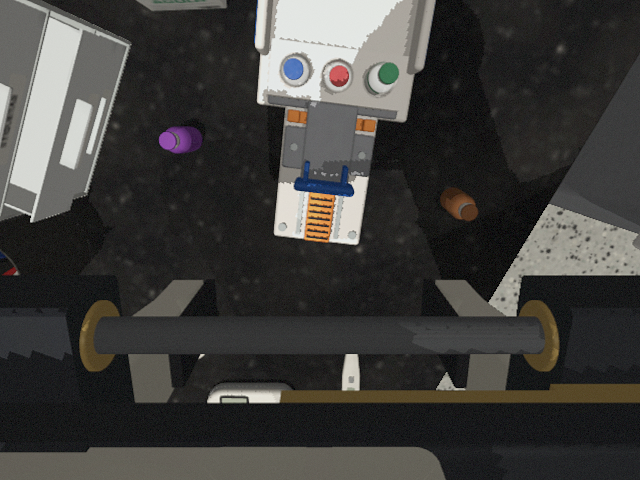

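The wrist picture shows the bar at (319,217), the plate at (324,186), posts at (297,116) and (366,125), and all three vials upright. Next I work out the dock axis and the plate's rear face.

```bash
python3 - <<'E'
from h import *
s=dict(np.load("w1.npz"))
im=cv2.cvtColor(cv2.imread("pics/w1.png"),cv2.COLOR_BGR2RGB)
P=lambda uv,z:onz("wrist",uv,z,s)[:2]
c2=lambda m:np.argwhere(m)[:,::-1]
ob=blobs(im,*ORANGE,60); bb=max(blobs(im,*BLUE,60),key=lambda b:b[0][4])
m=cv2.inRange(cv2.cvtColor(im,cv2.COLOR_RGB2HSV),*ORANGE)>0
pl=np.array([P(u,40) for u in c2(m) if 100<u[1]<140 and 280<u[0]<310]).mean(0)
pr=np.array([P(u,40) for u in c2(m) if 100<u[1]<140 and 350<u[0]<385]).mean(0)
d=pr-pl; n=np.array([d[1],-d[0]])/np.linalg.norm(d); n*=-1 if n[1]>0 else 1
print("posts",pl,pr,"dist(64)",np.linalg.norm(d),"mid",(pl+pr)/2,"yaw",np.degrees(np.arctan2(n[1],n[0])))
bar=max(ob,key=lambda b:b[0][4])
q=np.array([P(u,28) for u in c2(bar[2])],np.float32)
print("bar rect",cv2.minAreaRect(q))
b=np.array([P(u,66) for u in c2(bb[2])]);
mid=(pl+pr)/2
yaw=np.arctan2(n[1],n[0])
for nm,a in(("bar",q),("plate@66",b)):
    r=a-mid; X=r@n; Y=r@np.array([-n[1],n[0]])
    print(nm,"X",np.percentile(X,[1,50,99]),"Y",np.percentile(Y,[1,50,99]))
    # per-Y slices of rear edge
    for y0 in range(-30,31,10):
        k=abs(Y-y0)<3
        if k.sum()>3: print(y0,X[k].min().round(1),X[k].max().round(1))
E
```

```text
posts [527.70035843 183.45783948] [472.99753341 166.5448853 ] dist(64) 57.25772510104178 mid [500.34894592 175.00136239] yaw -72.81949950162739
bar rect ((474.98614501953125, 256.74285888671875), (22.803604125976562, 44.83966827392578), 17.17279052734375)
bar X [-107.6665311   -84.36662351  -63.56557188] Y [-11.28421677  -0.3800489   11.17314482]
-10 -108.0 -63.3
0 -108.0 -63.3
10 -107.9 -63.2
plate@66 X [-56.34821714 -50.51660039 -33.84111157] Y [-22.63937007  -0.30824026  22.76717274]
-20 -56.5 -46.3
-10 -56.5 -33.4
0 -56.5 -46.6
10 -56.4 -46.6
20 -56.4 -34.7
```

```bash
cat >> h.py <<'E'
MID=np.array([500.35,175.0]); YAW=np.radians(-72.8); N=np.array([np.cos(YAW),np.sin(YAW)])
def at(X,z): return [*(MID+X*N),z]
def rep(tag):
    s=bot.read_state(); r=s["tcp_pos"][:2]-MID; f=s["contact_force"]
    print(tag,"t%.2f X%.1f Y%.1f z%.1f F_along%.1f Fz%.1f w%.1f"%(s["t"],r@N,r@[-N[1],N[0]],s["tcp_pos"][2],f[:2]@N,f[2],s["width"])); return s
E
python3 - <<'E'
from h import *
bot.move_gripper(0)
bot.move_ptp(at(-80,120),down(YAW)); rep("hover")
bot.line_to(at(-80,40),100); bot.pause(.2); rep("pre")
for z in(30,27,23,20,18):
    bot.line_to(at(-80,z),40); bot.pause(.1); rep(z)
s=bot.read_state();im=bot.camera("wrist");cv2.imwrite("pics/w2.png",im[:,:,::-1])
E
```

```text
hover t4.01 X-80.0 Y0.7 z120.7 F_along-0.5 Fz0.5 w0.8
pre t5.16 X-80.2 Y0.4 z40.6 F_along-0.2 Fz0.4 w0.8
30 t5.66 X-80.0 Y0.0 z29.9 F_along-0.3 Fz-0.2 w0.4
27 t6.01 X-80.2 Y0.5 z27.4 F_along-0.7 Fz2.7 w0.2
23 t6.36 X-80.3 Y0.5 z23.4 F_along-0.6 Fz4.3 w0.3
20 t6.71 X-80.3 Y0.5 z20.4 F_along-1.3 Fz5.7 w0.3
18 t7.06 X-80.3 Y0.5 z18.5 F_along-1.1 Fz7.1 w0.3
```

View pics/w2.png

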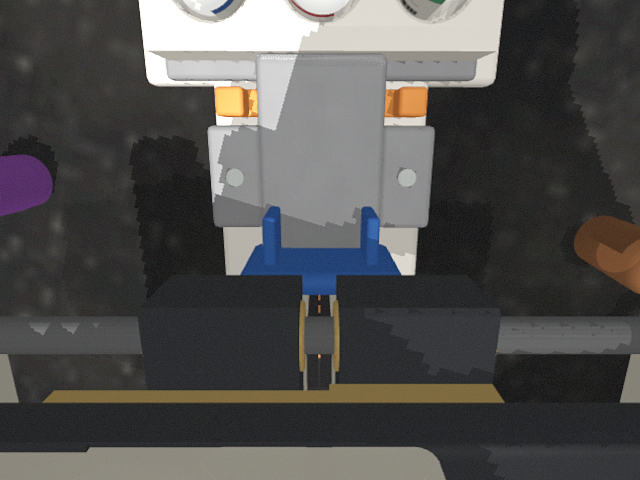

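The picture shows the fingers centred behind the plate, with the posts at (232,101) and (405,101). The vertical force fits the spring, so the bar is about 9.5 mm down. I press a little deeper and then push.

```bash
python3 - <<'E'
from h import *
bot.line_to(at(-80,16.8),20); bot.pause(.2); rep("press")
for X in(-74,-70,-68,-66,-64,-60,-50,-40,-30,-24,-20,-18,-16,-15,-14,-13,-12,-11,-10):
    bot.line_to(at(X,16.8),40); s=rep(X)
    if s["contact_force"][:2]@N<-9: print("stop");break
bot.pause(.2);rep("end")
s=bot.read_state();im=bot.camera("wrist");cv2.imwrite("pics/w3.png",im[:,:,::-1])
E
```

```text
press t7.56 X-80.3 Y0.5 z17.3 F_along-1.8 Fz6.5 w0.8
-74 t7.86 X-74.5 Y0.7 z17.4 F_along-2.1 Fz7.1 w0.6
-70 t8.11 X-70.6 Y0.9 z17.5 F_along-2.1 Fz6.8 w-0.3
-68 t8.36 X-68.9 Y0.9 z17.5 F_along-3.9 Fz7.5 w0.5
-66 t8.61 X-67.0 Y0.9 z17.5 F_along-4.7 Fz7.3 w0.5
-64 t8.86 X-65.1 Y1.0 z17.5 F_along-4.5 Fz7.9 w0.4
-60 t9.11 X-61.0 Y0.9 z17.5 F_along-4.1 Fz6.9 w0.3
-50 t9.51 X-50.7 Y0.9 z17.5 F_along-2.9 Fz6.6 w0.6
-40 t9.91 X-40.7 Y0.9 z17.5 F_along-2.1 Fz5.8 w0.8
-30 t10.31 X-30.6 Y0.8 z17.5 F_along-3.9 Fz7.0 w0.6
-24 t10.61 X-24.7 Y0.8 z17.4 F_along-3.6 Fz6.6 w0.5
-20 t10.86 X-20.7 Y0.8 z17.4 F_along-4.0 Fz7.5 w0.3
-18 t11.11 X-18.9 Y0.8 z17.4 F_along-3.1 Fz6.1 w0.5
-16 t11.36 X-16.9 Y0.8 z17.4 F_along-5.4 Fz6.0 w0.6
-15 t11.61 X-16.3 Y0.8 z17.4 F_along-8.6 Fz6.7 w0.3
-14 t11.86 X-16.2 Y0.9 z17.5 F_along-13.9 Fz8.7 w0.3
stop
end t12.06 X-16.2 Y0.8 z17.5 F_along-12.9 Fz8.6 w0.3
```

View pics/w3.png

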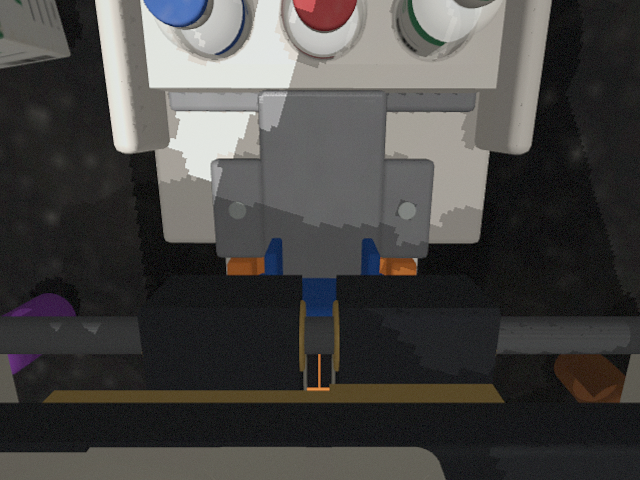

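The carriage stopped 53 mm after contact. The posts now show behind its shoulders at (246,267) and (398,267). I ease back slightly, lift off and check.

```bash
python3 - <<'E'
from h import *
bot.line_to(at(-18.5,16.8),30); rep("ease")
bot.line_to(at(-18.5,120),60); rep("up")
bot.line_to(at(-50,230),150); bot.pause(.3); st=rep("clear")
im=bot.camera("wrist");cv2.imwrite("pics/w4.png",im[:,:,::-1])
c=lambda p:onz("wrist",p,40,st)
for b,ct,m in blobs(im,*ORANGE,40):
    for z in (28,40): 
        r=onz("wrist",ct,z,st)[:2]-MID; print(b,ct.round(),z,(r@N).round(1),(r@[-N[1],N[0]]).round(1))
b=max(blobs(im,*BLUE,60),key=lambda b:b[0][4])
X=[(onz("wrist",u,66,st)[:2]-MID)@N for u in np.argwhere(b[2])[:,::-1]]
print("plate rear X",np.percentile(X,[0,1,50,99]))
E
```

```text
ease t12.41 X-18.7 Y0.2 z17.2 F_along-1.6 Fz6.2 w0.4
up t14.28 X-18.4 Y-0.2 z119.7 F_along-0.4 Fz-1.2 w0.5
clear t15.49 X-49.8 Y-0.2 z229.4 F_along-0.6 Fz-0.8 w0.5
[276 147  18  12 152] [282. 152.] 28 0.5 31.5
[276 147  18  12 152] [282. 152.] 40 1.2 30.4
[351 147  11  12 127] [356. 153.] 28 -0.1 -32.8
[351 147  11  12 127] [356. 153.] 40 0.6 -31.7
[ 306  162   26  107 2345] [319. 210.] 28 -51.6 -0.4
[ 306  162   26  107 2345] [319. 210.] 40 -49.2 -0.4
plate rear X [-3.49827513 -3.49471741  1.14492913 17.60684797]
```

View pics/w4.png

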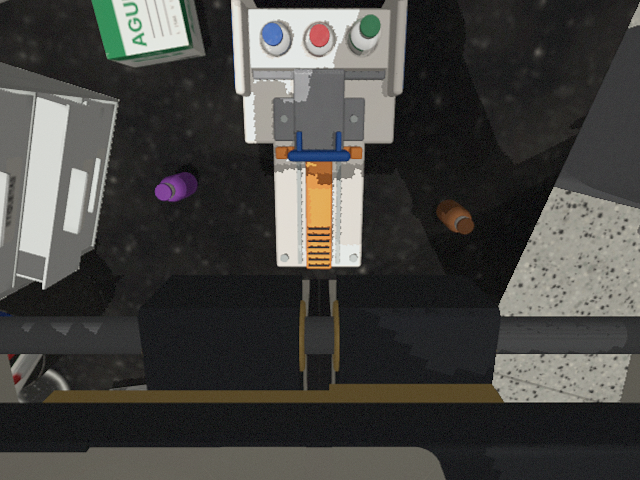

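Plate travel measures 53 mm and the vials stand upright in their wells. I check the bar height by triangulating its tail against the first side view and by looking at its width.

```bash
python3 - <<'E'
from h import *
im=bot.camera("side");cv2.imwrite("pics/side1.png",im[:,:,::-1])
a=cv2.cvtColor(cv2.imread("pics/side0.png"),cv2.COLOR_BGR2RGB)
for n,i in(("before",a),("after",im)):
    for b,ct,m in blobs(i,*ORANGE):
        if 270<ct[0]<340: u=np.argwhere(m)[:,::-1]; print(n,b,"leftmost",u[u[:,0].argmin()])
# wrist: bar width & tail under both hypotheses
st=bot.read_state();w=cv2.cvtColor(cv2.imread("pics/w4.png"),cv2.COLOR_BGR2RGB)
b=max(blobs(w,*ORANGE,40),key=lambda b:b[0][4]); U=np.argwhere(b[2])[:,::-1]
for z in(28,16):
    r=np.array([onz("wrist",u,z,st)[:2]-MID for u in U]);X=r@N;Y=r@[-N[1],N[0]];k=X<-70
    print(z,"tail",X.min().round(1),"width(24; measured 22.5+px before)",np.percentile(Y[k],[0.5,99.5]).round(1))
# side: where the before tail pixel would be at z=28 / 16
c=bot.get_calibration("side")
for z in(28,16):
    p=c["view"]@[*(MID-108*N-11*np.array([-N[1],N[0]])),z,1];print("side tail near corner expected",z,c["cx"]-c["fx"]*p[0]/p[2],c["cy"]+c["fy"]*p[1]/p[2])
E
```

```text
before [287 277  10   9  62] leftmost [287 279]
before [308 292   7   5  25] leftmost [308 293]
after [287 277  27  25 252] leftmost [287 279]
28 tail -107.4 width(24; measured 22.5+px before) [-11.1  10.9]Traceback (most recent call last):
  File "<stdin>", line 11, in <module>
  File "h.py", line 12, in onz
    o,d=ray(name,uv,st); return o+d*(z-o[2])/d[2]
        ~~~^^^^^^^^^^^^
  File "h.py", line 5, in ray
    c=bot.get_calibration(name)
ValueError: time passes only in moves, steps and waits
```

The bar's tail sits at the same side-view pixel as at the start, column 287 and top row 277, so the bar is back up. The traceback came only from calling the calibration too often without moving. I hand in now.

```bash
python3 - <<'E'
from h import *
bot.pause(.2); rep("final"); bot.close_job()
E
```

```text
final t15.79 X-50.0 Y0.0 z230.0 F_along0.0 Fz0.0 w0.2
the job is handed in; nothing more can be done
```

The carriage is home and locked, and I handed the job in at about 15.8 s. `close_job` gives no verdict, so this rests on my own checks.

With the fingers closed I pressed the bar about 10.5 mm down (about 7 N) and pushed the plate until the force rose to 13 N at the stop. I then eased back and lifted clear.

**Checks after lifting:**
- **Carriage:** the plate's rear face moved from X = -56.5 to -3.5 mm, which is 53 mm, the full travel.
- **Bar:** its tail sits at the same side-view pixel as before the job, so it is back up. The wrist view puts the tail at -107.4 mm, against -108 mm at the start. The posts' spacing in the wrist view did not settle the height, and the check against a lowered bar never ran because of a calibration-call error.
- **Vials:** all three stand in their wells in the last wrist picture.
- **Other things:** the tool was clear with no contact force. I moved no other item and saw nothing displaced, but I did not measure their positions afterwards.

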